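Screw down the tube rack

ROBOT

A 6-joint arm with a two-finger parallel gripper is mounted at the origin on the work surface. World frame = base frame: x ahead of the robot, y to its left, z up, the work surface at z = 0. Lengths are in m, angles in rad, forces in N, time in s.
With the tool pointing down it reaches from about 0.25 to 0.725 m from the base axis. Payload 4 kg.
Tool frame: the origin (TCP) lies midway between the tips of the shut fingers; the grasp point (between the pads) lies 19 mm behind it (bot.grip_point_offset is the distance from the TCP to the grasp point, in m); z points along the fingers, y is the line along which they close (so a half turn about z gives the same grasp; the last joint's range is limited). The gripper opens to 85 mm and grips with 20 to 120 N. Pads are 22 mm wide; open, the fingers measure 114 mm over their backs; the gripper's body (76 mm by 85 mm) begins 54 mm behind the grasp point. The pads swing forward as they close: fully open they stand 13 mm farther back than shut.
Start: joints at [-1.235, 0.241, 0.005, 1.335, 0, 1.571], TCP at [0.165, -0.472, 0.231] pointing down, gripper open.
Joint ranges: [-2.72, 2.72], [-1.05, 1.87], [-1.09, 1.28], [-1.99, 2.15], [-1.42, 1.44], [-3.14, 3.14]. Speed limits (rad/s): [2.79, 2.79, 3.14, 3.14, 3.14, 3.14].

INTERFACE

Orientations are given as a unit quaternion [x, y, z, w].
In Python, from workcell import bot gives the robot as it stands.
- The arm moves only by the tool step_arm, never from a script. Its argument "targets" is text: rows parted by semicolons, each of 7 numbers parted by spaces: the opening, from -1 (shut) to 1 (fully open), so that 0 is half open, then the shift along the world's x, y, z normalised to -1 to 1, where 1 is 0.5 m, then the turn, a rotation vector about the world's x, y, z normalised to -1 to 1, where 1 is pi/4 rad. In form: gripper x y z wx wy wz; .... A call has 1 to 10 rows; each row is the pose to reach, as a shift and turn from the pose commanded when the call began; what a row does not reach only later rows make up. A row lasts 1/12 s, in which the tool goes at most 41.7 mm and 7.16 degrees, less where a joint would pass 70% of its speed; a pose out of reach is approached as far as the arm can. A call with a number of a shift or a turn outside -1 to 1 is refused whole. A call with a gripper value outside its range is refused whole. The fingers move at their own pace and stop on an object; the grip force is fixed at half the most. Time passes only in rows, so rows that repeat a pose let the fingers close. It gives the time, the measured TCP pose, the force, the opening and the grip force at its end, in the units of the state.
- bot.get_obs(): the state, without advancing time (a new reading comes with each control period).
- bot.camera(name): name is "side" or "top"; returns the picture (400x640x3 uint8, red, green, blue); there is no depth.
- bot.camera_info(name): a dict with "vertical_fov" (degrees; the focal length in pixels is half the picture's height over the tangent of half this angle, whatever the lens; pixels are square), "cx", "cy" (the principal point, pixels), "pose" (4x4, takes a point from camera to world coordinates). Camera axes: x right, y up, looking along -z (the intrinsics and any distortion apply to the point x, -y, -z); pixel columns grow to the right and rows downward; lengths in m; the calibration is good to about 2 mm. A picture is of the moment at which its call begins. camera_info takes no time and is no camera call.
- bot.job_done(): hands the job in; it is judged then, once.
The state is a dict: "clock": time; "joint_pos": joint angles; "joint_vel": joint speeds; "tau": joint torques, N m; "eef_pos": TCP position; "tool_rot": TCP orientation; "ft_force": force on the tool from outside, world axes, zero at the start; "ft_torque": the same for the moment, N m; "grip_width": finger opening in m; "grasp_force": force on a finger pad.
Only numpy, scipy, OpenCV 4.12 (cv2) and the standard library are available. Lean on these libraries where they do the work, as an engineer would, in place of code of your own. Each camera call takes 0.05 s, during which the arm holds its last target. There are 200 camera calls.

TASK

Take the winged hold-down screw out of the grey caddy, lower it into the deep well in the end block of the wooden tube rack, start it by feel in the threaded insert at the bottom, and turn it clockwise until it is fully home with its flange down at the block. Never force it: push and twist gently, keeping the load on the rack and its threads under 30 N, and leave the bottles, jar and vial standing where they are.

Things in the scene. Friction and masses are not known exactly. Their poses are not given: they have to be found in the camera images.
- screw_wing (a point): Steel hold-down screw, 141 mm long, about 0.16 kg, upright when parked. This point is on its axis in the middle of its wing: a flat grip 38 mm wide (along this frame's x), 12 mm thick (along y: pinch it so) and 42 mm high; 21 mm below this point is the top of a round flange 47 mm across and 5 mm thick. z points up along the screw.
- screw_flange (a point): On the screw's axis at the underside of the flange (26 mm below screw_wing, 94 mm above the foot); same axes. Just below it is a shoulder 29 mm thick and 18 mm long, which enters the well's mouth; the shaft below is 16 mm thick. When fully home this face lies 1 mm above the top of the rack's end block.
- screw_foot (a point): On the screw's axis at the tip of its tapered foot, 120 mm below screw_wing; same axes. The thread is one pair of lugs: a round cross pin 5 mm thick, 30.6 mm tip to tip, lying along this frame's x (parallel to the wing), 8 mm above the foot.
- rack: Fixed light-wood tube rack. Origin on the work surface under the centre of its end block (92 x 92 x 95 mm high), z up. Shelves with four corked tubes (up to 138 mm high, 20 mm thick) run from the block to 292 mm along -y.
- well_mouth (a point): Centre of the mouth of the well, on top of the end block (95 mm up), with a 3 mm chamfer; axes as the rack. The well is a vertical hole 34 mm wide and 95 mm deep with a fixed brass insert at its bottom: a coarse right-hand two-start thread, bore 22 mm.
- caddy: Fixed grey concrete pen caddy, 66 x 66 x 95 mm block with a pen box (50 mm, 70 mm high, pens up to 100 mm) on its +y side. Origin on the work surface under the centre of the block's hole, z up.
- caddy_hole (a point): Centre of the top of the caddy's through hole, 36 mm wide, 95 mm up. The screw hangs in it by its flange, upright, at any turn; lift it straight up at least 95 mm to clear.
- amber_bottle: Bystander: amber bottle, 48 mm wide, 105 mm high, standing; origin at the centre of its base.
- bean_jar: Bystander: jar with a metal lid, 54 mm wide, 78 mm high, standing; origin at the centre of its base.
- clear_vial: Bystander: small clear bottle, 36 mm wide, 72 mm high, standing; origin at the centre of its base.
- insert_top (a point): On the well's axis at the top of the insert's thread, 24 mm up; axes as the rack. It has two opposite entry gaps, 38 degrees wide (5 or 6 to spare either side of a lug); their line lies anywhere from 0.6 rad anticlockwise to 1.3 rad clockwise (from above) of the rack's x axis: not measured, to be felt. Out of line, the lugs slide on top of the thread with the flange 12 to 18 mm above the block.
- insert_floor (a point): On the axis at the floor of the gaps, 13.5 mm up; axes as the rack. Lugs in line drop here: flange 7 mm above the block. Turned clockwise from above they leave the gap within 35 degrees, then 72 degrees of turn draw the screw down 6 mm: fully home, flange 1 mm above the block; a hard stop follows 30 degrees on. Lugs have 1 mm play up and down; it does not run back. Anticlockwise they meet a wall.

How it is judged:
By the outcome, as a careful person would: the job done as asked, in the order asked, and still so for the second after the job is handed in, with the robot touching nothing.
It also fails if it takes over 64 s, if anything falls off the work surface, if the arm or the gripper's body presses on something with over 40 N, if the wrist force passes 120 N, or if a joint passes its speed limit or range.

## Working session

There is one attempt and no reset: what is moved stays moved. The work goes in short steps, Python scripts to look and compute and a tool call to move; the robot and the scene stay as the last step left them, time stands still between calls to the robot, and variables do not carry over. Pictures are saved under pics/ and viewed, at most 10 in all, crops included, and the job is handed in when it is done.

Besides the shell and the picture viewer there is one more tool, called as name(argument=value, ...) on one line, values as JSON. step_arm: Moves the arm, as the interface text tells. Scaled input: -1 to 1 covers 0.5 m each way for a shift and pi/4 rad each way for a turn. Its arguments: {"type":"object","properties":{"targets":{"type":"string"}},"required":["targets"]}

```bash
mkdir -p pics
python3 - <<'E'
from workcell import bot
import cv2
for n in("top","side"):
    cv2.imwrite(f"pics/{n}0.png",bot.camera(n)[:,:,::-1]); i=bot.camera_info(n); print(n,i)
print(bot.get_obs(), bot.grip_point_offset)
E
```

```text
top {'vertical_fov': 49.82967015784506, 'cx': 318.690875855557, 'cy': 197.45865579571299, 'pose': array([[-0.01276943,  0.9986967 , -0.04941503,  0.54483754],
       [-0.99924893, -0.01455346, -0.03591328,  0.14055507],
       [-0.03658564,  0.04891933,  0.99813245,  1.03415966],
       [ 0.        ,  0.        ,  0.        ,  1.        ]])}
side {'vertical_fov': 53.346650647315016, 'cx': 320.7634036708684, 'cy': 203.2338156764296, 'pose': array([[ 0.82366353,  0.40484104, -0.39709208,  0.24704977],
       [-0.56700735,  0.59906156, -0.56535645, -0.34979237],
       [ 0.00900311,  0.69081762,  0.722973  ,  0.73805835],
       [ 0.        ,  0.        ,  0.        ,  1.        ]])}
{'clock': 0.1, 'joint_pos': array([-1.23498074e+00,  2.41325461e-01,  3.86619655e-03,  1.33520309e+00,
       -1.24805675e-05,  1.57078289e+00]), 'joint_vel': array([-0.0004283 , -0.00200084,  0.00314906, -0.00066167,  0.0016729 ,
       -0.00320179]), 'tau': array([ 1.16279111e-04, -3.73136902e+01,  2.53010559e+01,  1.09203966e-02,
       -7.49506398e-06,  3.43081147e-06]), 'eef_pos': array([ 0.16458044, -0.47154032,  0.23051083]), 'tool_rot': array([ 9.85935021e-01,  1.67126488e-01, -1.62071391e-04, -9.18849702e-04]), 'ft_force': array([-0.23517792,  0.29411574, -0.19593364]), 'ft_torque': array([ 0.02410058, -0.01937122,  0.00748286]), 'grasp_force': 0.0, 'grip_width': 0.08534885991406038} 0.0187
```

View pics/top0.png

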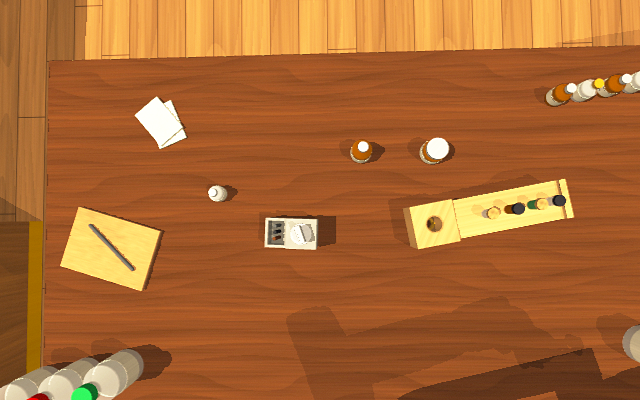

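View pics/side0.png

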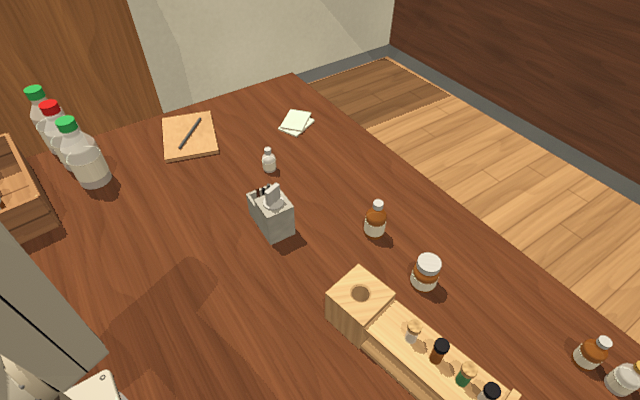

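The top view shows the screw in the caddy near pixel (303,232) and the well near (435,223). In the side view the screw is at (273,197) and the well at (361,293). The amber bottle, jar and vial stand clear of both.

```bash
cat > h.py <<'E'
import numpy as np, cv2
from workcell import bot
def ray(n,u,v):
    i=bot.camera_info(n);f=200/np.tan(np.radians(i['vertical_fov']/2));P=i['pose']
    d=P[:3,:3]@np.array([(u-i['cx'])/f,-(v-i['cy'])/f,-1]);return P[:3,3],d
def plane(n,u,v,z):
    o,d=ray(n,u,v);return (o+d*(z-o[2])/d[2]).round(4)
def proj(n,p):
    i=bot.camera_info(n);f=200/np.tan(np.radians(i['vertical_fov']/2));P=i['pose']
    c=P[:3,:3].T@(np.array(p)-P[:3,3]);return np.array([i['cx']-f*c[0]/c[2],i['cy']+f*c[1]/c[2]]).round(1)
def tri(a,b):
    (o1,d1),(o2,d2)=ray("top",*a),ray("side",*b)
    A=np.c_[d1,-d2];t=np.linalg.lstsq(A,o2-o1,rcond=None)[0];p,q=o1+d1*t[0],o2+d2*t[1]
    return ((p+q)/2).round(4),round(np.linalg.norm(p-q),4)
E
python3 - <<'E'
from h import *
t=cv2.imread("pics/top0.png");s=cv2.imread("pics/side0.png")
c=lambda im,x,y,w,h,k:cv2.resize(im[y:y+h,x:x+w],None,fx=k,fy=k,interpolation=cv2.INTER_CUBIC)
a=np.hstack([c(t,260,207,66,50,6),c(t,400,195,66,50,6)]);b=np.hstack([c(s,240,175,66,50,6),c(s,325,260,66,50,6)])
cv2.imwrite("pics/crop.png",np.vstack([a,b]))
for n,u,v,z in[("top",303,232,.142),("top",435,223,.095),("side",361,293,.095)]:print(plane(n,u,v,z))
for p in [(435,223)]:print(tri(p,(361,293)))
E
```

```text
[0.5179 0.2061 0.142 ]
[ 0.5325 -0.076   0.095 ]
[ 0.5321 -0.0766  0.095 ]
(array([ 0.5325, -0.0762,  0.0941]), np.float64(0.0001))
```

View pics/crop.png

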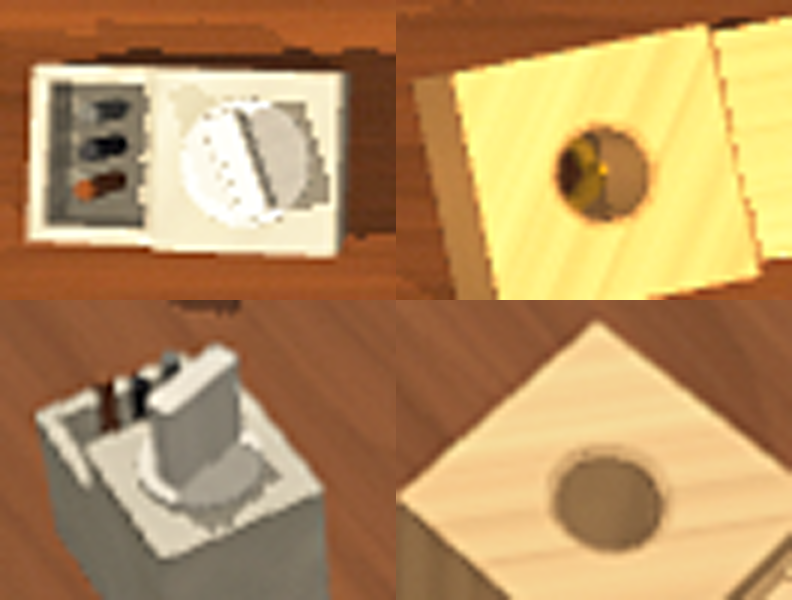

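Run:
```python
from h import *
T=lambda x,y:(260+x/6,207+y/6);T2=lambda x,y:(400+(x-396)/6,195+y/6)
S=lambda x,y:(240+x/6,175+(y-300)/6);S2=lambda x,y:(325+(x-396)/6,260+(y-300)/6)
print("flange top",plane("top",*T(247,163),.1), "wing side",plane("side",*S(196,380),.142))
a=[plane("side",*S(*p),.142) for p in[(150,402),(212,345),(183,418),(240,357)]];print(a)
d=a[1]-a[0]+a[3]-a[2];print("side wing ang",np.arctan2(d[1],d[0]))
a=[plane("top",*T(*p),.142) for p in[(240,112),(272,207)]];d=a[0]-a[1];print(a,"top ang",np.arctan2(d[1],d[0]))
print("caddy corners",[plane("top",*T(*p),.095) for p in[(347,73),(337,255)]])
print("well",plane("top",*T2(603,173),.095),plane("side",*S2(608,502),.095))
c=[plane("top",*T2(*p),.095) for p in[(455,73),(707,25),(762,273)]]
print(c,(c[0]+c[2])/2);
for i,j in((0,1),(1,2)):
  d=c[j]-c[i];print(np.arctan2(d[1],d[0]),np.linalg.norm(d))
```

```text
flange top [0.512  0.2132 0.1   ] wing side [0.514  0.2105 0.142 ]
[array([0.495 , 0.2098, 0.142 ]), array([0.5279, 0.2231, 0.142 ]), array([0.5007, 0.1963, 0.142 ]), array([0.5331, 0.212 , 0.142 ])]
side wing ang 0.41794011756471294
[array([0.531 , 0.2122, 0.142 ]), array([0.4982, 0.2015, 0.142 ])] top ang 0.3153345104492324
caddy corners [array([0.544 , 0.1768, 0.095 ]), array([0.4782, 0.1813, 0.095 ])]
well [ 0.5307 -0.0749  0.095 ] [ 0.5302 -0.077   0.095 ]
[array([ 0.5674, -0.0229,  0.095 ]), array([ 0.5834, -0.1134,  0.095 ]), array([ 0.4943, -0.1304,  0.095 ])] [ 0.53085 -0.07665  0.095  ]
-1.3958089686417177 0.09190348197973786
-2.953061726398141 0.09070727644461607
```

step_arm(targets="1 .34 .66 0 0 0 1;1 .34 .66 0 0 0 1;1 .34 .66 0 0 0 1;1 .34 .66 0 0 0 1;1 .34 .66 0 0 0 1;1 .34 .66 0 0 0 1;1 .34 .66 0 0 0 1;1 .34 .66 0 0 0 1;1 .34 .66 0 0 0 1;1 .34 .66 0 0 0 1")

```text
clock: 0.93
eef_pos: [0.3368, -0.1366, 0.2312]
tool_rot: [0.844, 0.536, 0.001, -0.001]
ft_force: [-0.7, 0.2, -0.6]
grip_width: 0.0856
grasp_force: 0.0
```

step_arm(targets="1 .355 .705 0 0 0 1;1 .355 .705 0 0 0 1;1 .355 .705 0 0 0 1;1 .355 .705 0 0 0 1;1 .355 .705 0 0 0 1;1 .355 .705 0 0 0 1;1 .355 .705 0 0 0 1;1 .355 .705 0 0 0 1;1 .355 .705 0 0 0 1;1 .355 .705 0 0 0 1")

```text
clock: 1.77
eef_pos: [0.5138, 0.2141, 0.2302]
tool_rot: [0.578, 0.816, 0.0, -0.0]
ft_force: [0.7, -1.3, 0.2]
grip_width: 0.0854
grasp_force: 0.0
```

step_arm(targets="1 0 0 0 0 0 1;1 0 0 0 0 0 1;1 0 0 0 0 0 1;1 0 0 0 0 0 1;1 0 0 0 0 0 1;1 0 0 0 0 0 1;1 0 0 0 0 0 1")

```text
clock: 2.35
eef_pos: [0.5122, 0.2097, 0.2306]
tool_rot: [0.221, 0.975, -0.0, -0.001]
ft_force: [-0.8, -0.9, -0.3]
grip_width: 0.0854
grasp_force: 0.0
```

step_arm(targets="1 0 0 0 0 0 1;1 0 0 0 0 0 1;1 0 0 0 0 0 1;1 0 0 0 0 0 1;1 0 0 0 0 0 1;1 0 0 0 0 0 1;1 0 0 0 0 0 1;1 0 0 0 0 0 1;1 0 0 0 0 0 1")

```text
clock: 3.1
eef_pos: [0.5122, 0.2099, 0.2308]
tool_rot: [-0.166, 0.986, -0.0, -0.0]
ft_force: [-0.0, 0.9, -0.6]
grip_width: 0.0856
grasp_force: 0.0
```

step_arm(targets="1 0 0.002 -.1 0 0 .04;1 0 0.002 -.15 0 0 .04;1 0 0.002 -.15 0 0 .04;1 0 0.002 -.15 0 0 .04")

```text
clock: 3.43
eef_pos: [0.5106, 0.2105, 0.1547]
tool_rot: [-0.182, 0.983, -0.001, -0.003]
ft_force: [0.0, 0.1, 0.8]
grip_width: 0.0853
grasp_force: 0.0
```

Run:
```python
from h import *
a=bot.camera("side")[:,:,::-1][130:250,210:330];b=bot.camera("top")[:,:,::-1][170:290,240:360]
cv2.imwrite("pics/g1.png",cv2.resize(np.hstack([a,b]),None,fx=3.3,fy=3.3,interpolation=2))
```

```text
(no output)
```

View pics/g1.png

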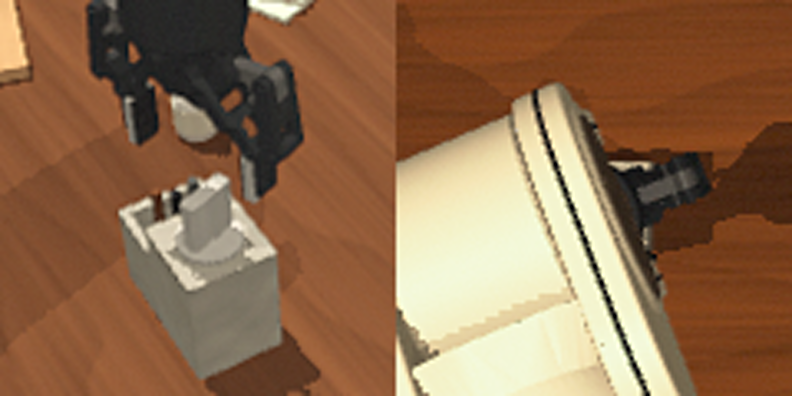

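The fingers straddle the wing, which sits midway between the fingertips at crop pixels (143,140) and (257,195). Next I lower the gripper and close it.

step_arm(targets="1 0 0 -.05 0 0 0;1 0 0 -.1 0 0 0;1 0 0 -.1 0 0 0;1 0 0 -.1 0 0 0;-1 0 0 -.1 0 0 0;-1 0 0 -.1 0 0 0;-1 0 0 -.1 0 0 0;-1 0 0 -.1 0 0 0;-1 0 0 -.1 0 0 0;-1 0 0 -.1 0 0 0")

```text
clock: 4.37
eef_pos: [0.5124, 0.2116, 0.1067]
tool_rot: [-0.183, 0.983, 0.0, 0.0]
ft_force: [-0.4, 2.3, -0.3]
grip_width: 0.012
grasp_force: 0.3
```

step_arm(targets="-1 0 0 0 0 0 0;-1 0 0 0 0 0 0;-1 0 0 0 0 0 0;-1 0 0 0 0 0 0")

```text
clock: 4.7
eef_pos: [0.5125, 0.2116, 0.1068]
tool_rot: [-0.183, 0.983, 0.0, 0.0]
ft_force: [-1.6, 0.3, 5.7]
grip_width: 0.0113
grasp_force: 59.0
```

step_arm(targets="-1 0 0 .02 0 0 0;-1 0 0 .05 0 0 0;-1 0 0 .1 0 0 0;-1 0 0 .15 0 0 0;-1 0 0 .2 0 0 0;-1 0 0 .25 0 0 0;-1 0 0 .27 0 0 0;-1 0 0 .27 0 0 0")

```text
clock: 5.37
eef_pos: [0.5137, 0.212, 0.244]
tool_rot: [-0.183, 0.983, 0.001, 0.003]
ft_force: [0.4, -0.4, -1.5]
grip_width: 0.0111
grasp_force: 58.5
```

step_arm(targets="-1 .005 -.06 0 0 0 0;-1 .01 -.12 0 0 0 0;-1 .015 -.18 0 0 0 0;-1 .02 -.24 0 0 0 0;-1 .025 -.3 0 0 0 0;-1 .03 -.36 0 0 0 0;-1 .033 -.42 0 0 0 0;-1 .036 -.5 0 0 0 0;-1 .036 -.5 0 0 0 0;-1 .036 -.5 0 0 0 0")

```text
clock: 6.2
eef_pos: [0.5291, -0.0406, 0.239]
tool_rot: [-0.18, 0.984, 0.001, -0.002]
ft_force: [-0.2, 0.5, -1.3]
grip_width: 0.0113
grasp_force: 59.1
```

step_arm(targets="-1 0 -.075 0 0 0 0;-1 0 -.075 0 0 0 0;-1 0 -.075 0 0 0 0;-1 0 -.075 0 0 0 0")

```text
clock: 6.53
eef_pos: [0.5298, -0.0751, 0.2402]
tool_rot: [-0.183, 0.983, 0.001, -0.001]
ft_force: [0.1, 0.2, -2.1]
grip_width: 0.0111
grasp_force: 59.5
```

Run:
```python
from h import *
s=bot.camera("side")[:,:,::-1][130:330,240:480]
t=bot.camera("top")[:,:,::-1][150:290,370:510]
cv2.imwrite("pics/g2.png",np.hstack([cv2.resize(s,None,fx=2.3,fy=2.3,interpolation=2)]))
o=bot.get_obs();print(o['eef_pos'],o['ft_force'],o['ft_torque'],o['joint_pos'])
```

```text
[ 0.53000295 -0.07475552  0.24070599] [ 0.12937314 -0.09328016 -1.78099327] [ 0.00616054 -0.01165619 -0.02909605] [-1.40314516e-01  3.08379484e-01  1.20814022e-01  1.38447023e+00
  3.37702305e-04 -5.09269709e-01]
```

View pics/g2.png

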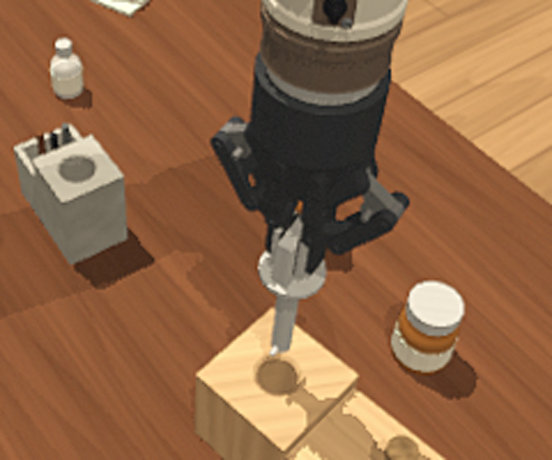

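The screw hangs roughly upright. Its flange is at crop pixel (292,270), the foot at (280,352) and the well mouth at (278,376). I'll check the axis numerically against the two views.

Run:
```python
from h import *
p=bot.get_obs()['eef_pos']
for dz,n in((-.0118+.005,"flange top"),(-.1058,"foot")):
    q=p+[0,0,dz];print(n,proj("side",q),(proj("side",q)-[240,130])*2.3)
q=[.5303,-.0763,.095];print("well",(proj("side",q)-[240,130])*2.3)
s=bot.camera("side")[:,:,::-1][225:305,330:400]
cv2.imwrite("pics/g3.png",cv2.resize(s,None,fx=7,fy=7,interpolation=2))
```

```text
flange top [366.5 246.7] [290.95 268.41]
foot [361.3 280.9] [278.99 347.07]
well [276.46 375.82]
```

View pics/g3.png

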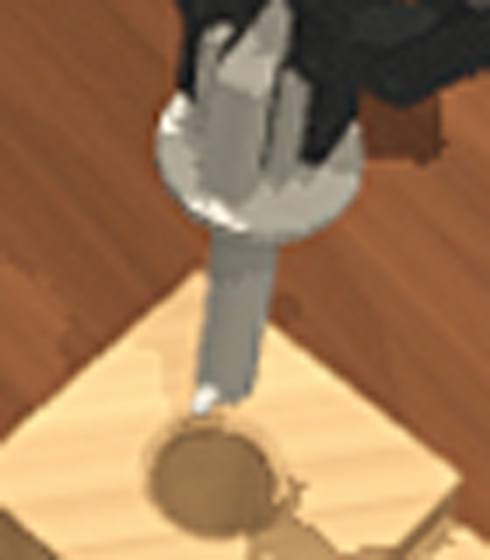

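step_arm(targets="-1 0 -.001 -.04 0 0 0;-1 0 -.001 -.07 0 0 0;-1 0 -.001 -.085 0 0 0;-1 0 -.001 -.1 0 0 0;-1 0 -.001 -.11 0 0 0;-1 0 -.001 -.12 0 0 0;-1 0 -.001 -.12 0 0 0")

```text
clock: 7.27
eef_pos: [0.53, -0.0764, 0.1806]
tool_rot: [-0.183, 0.983, 0.0, -0.0]
ft_force: [-0.2, -0.6, -1.5]
grip_width: 0.0111
grasp_force: 59.5
```

step_arm(targets="-1 0 0 -.02 0 0 .15;-1 0 0 -.04 0 0 .3;-1 0 0 -.06 0 0 .45;-1 0 0 -.08 0 0 .6;-1 0 0 -.09 0 0 .62;-1 0 0 -.09 0 0 .62")

```text
clock: 7.77
eef_pos: [0.5297, -0.0765, 0.1356]
tool_rot: [-0.413, 0.911, 0.0, -0.001]
ft_force: [-0.5, -0.6, -1.0]
grip_width: 0.0112
grasp_force: 59.5
```

step_arm(targets="-1 0 0 -.004 0 0 0;-1 0 0 -.008 0 0 0;-1 0 0 -.012 0 0 0;-1 0 0 -.012 0 0 0")

```text
clock: 8.1
eef_pos: [0.5303, -0.0766, 0.1304]
tool_rot: [-0.414, 0.91, -0.0, 0.0]
ft_force: [0.1, 0.3, -1.7]
grip_width: 0.0112
grasp_force: 59.5
```

step_arm(targets="-1 0 0 -.003 0 0 0;-1 0 0 -.006 0 0 0;-1 0 0 -.008 0 0 0;-1 0 0 -.01 0 0 0;-1 0 0 -.01 0 0 0")

```text
clock: 8.52
eef_pos: [0.5301, -0.0766, 0.125]
tool_rot: [-0.414, 0.91, 0.0, -0.0]
ft_force: [0.2, -0.3, -1.5]
grip_width: 0.0112
grasp_force: 59.5
```

step_arm(targets="-1 0 0 -.002 0 0 0;-1 0 0 -.004 0 0 0;-1 0 0 -.004 0 0 0")

```text
clock: 8.77
eef_pos: [0.5302, -0.0766, 0.1231]
tool_rot: [-0.414, 0.91, 0.0, -0.0]
ft_force: [-0.3, 0.8, -1.6]
grip_width: 0.0112
grasp_force: 59.5
```

step_arm(targets="-1 0 0 -.002 0 0 0;-1 0 0 -.004 0 0 0;-1 0 0 -.004 0 0 0")

```text
clock: 9.02
eef_pos: [0.5301, -0.0765, 0.1211]
tool_rot: [-0.414, 0.91, 0.0, -0.0]
ft_force: [-0.5, -0.1, -1.4]
grip_width: 0.0114
grasp_force: 59.5
```

step_arm(targets="-1 0 0 -.002 0 0 0;-1 0 0 -.004 0 0 0;-1 0 0 -.004 0 0 0")

```text
clock: 9.27
eef_pos: [0.5306, -0.0767, 0.1203]
tool_rot: [-0.414, 0.91, -0.0, 0.0]
ft_force: [-1.0, 0.4, 5.2]
grip_width: 0.0112
grasp_force: 60.5
```

step_arm(targets="-1 0 0 0 0 0 -.08;-1 0 0 0 0 0 -.16;-1 0 0 0 0 0 -.16")

```text
clock: 9.52
eef_pos: [0.5309, -0.0767, 0.12]
tool_rot: [-0.356, 0.935, -0.0, 0.001]
ft_force: [0.4, -0.1, 1.6]
grip_width: 0.0116
grasp_force: 59.9
```

step_arm(targets="-1 0 0 0 0 0 -.08;-1 0 0 0 0 0 -.16;-1 0 0 0 0 0 -.16")

```text
clock: 9.77
eef_pos: [0.5305, -0.0765, 0.1194]
tool_rot: [-0.297, 0.955, -0.0, 0.0]
ft_force: [0.4, 0.1, -0.0]
grip_width: 0.0116
grasp_force: 59.8
```

step_arm(targets="-1 0 0 -.002 0 0 -.08;-1 0 0 -.003 0 0 -.16;-1 0 0 -.003 0 0 -.16")

```text
clock: 10.02
eef_pos: [0.5311, -0.0768, 0.1187]
tool_rot: [-0.237, 0.972, -0.001, 0.001]
ft_force: [-0.3, -0.8, 3.5]
grip_width: 0.0109
grasp_force: 60.4
```

step_arm(targets="-1 0 0 -.001 0 0 -.08;-1 0 0 -.002 0 0 -.16;-1 0 0 -.002 0 0 -.16")

```text
clock: 10.27
eef_pos: [0.5311, -0.0765, 0.1182]
tool_rot: [-0.176, 0.984, -0.0, 0.001]
ft_force: [-0.7, 0.5, 7.9]
grip_width: 0.0117
grasp_force: 61.0
```

step_arm(targets="-1 0 0 0 0 0 -.08;-1 0 0 -.001 0 0 -.16;-1 0 0 -.001 0 0 -.16")

```text
clock: 10.52
eef_pos: [0.5312, -0.0762, 0.1181]
tool_rot: [-0.114, 0.994, 0.0, 0.002]
ft_force: [-1.4, 1.2, 7.7]
grip_width: 0.0113
grasp_force: 61.2
```

step_arm(targets="-1 0 0 0 0 0 -.08;-1 0 0 -.001 0 0 -.16;-1 0 0 -.001 0 0 -.16")

```text
clock: 10.77
eef_pos: [0.5314, -0.076, 0.118]
tool_rot: [-0.051, 0.999, 0.001, 0.002]
ft_force: [-1.7, 2.0, 12.0]
grip_width: 0.0112
grasp_force: 61.5
```

step_arm(targets="-1 0 0 .001 0 0 -.08;-1 0 0 .001 0 0 -.16;-1 0 0 .001 0 0 -.16")

```text
clock: 11.02
eef_pos: [0.5315, -0.0758, 0.1181]
tool_rot: [0.012, 1.0, 0.001, 0.002]
ft_force: [-0.3, 2.5, 8.4]
grip_width: 0.0111
grasp_force: 61.1
```

Run:
```python
from h import *
o=bot.get_obs();print(o['eef_pos'],o['ft_force'],o['ft_torque'],o['joint_pos'][5])
```

```text
[ 0.53151899 -0.07584688  0.11810716] [-0.33662728  2.54672245  8.35323217] [ 0.46369318  0.23698321 -0.01449077] -0.11971386642705033
```

step_arm(targets="-1 0 0 0 0 0 -.08;-1 0 0 0 0 0 -.16;-1 0 0 0 0 0 -.16")

```text
clock: 11.27
eef_pos: [0.5317, -0.0756, 0.1182]
tool_rot: [0.074, 0.997, 0.001, 0.002]
ft_force: [-1.1, 2.5, 7.8]
grip_width: 0.0111
grasp_force: 61.0
```

step_arm(targets="-1 0 0 0 0 0 -.08;-1 0 0 0 0 0 -.16;-1 0 0 0 0 0 -.16")

```text
clock: 11.52
eef_pos: [0.5318, -0.0754, 0.1182]
tool_rot: [0.137, 0.991, 0.002, 0.002]
ft_force: [0.3, 2.9, 9.1]
grip_width: 0.0115
grasp_force: 61.0
```

step_arm(targets="-1 0 0 0 0 0 -.08;-1 0 0 0 0 0 -.16;-1 0 0 0 0 0 -.16")

```text
clock: 11.77
eef_pos: [0.532, -0.0754, 0.1182]
tool_rot: [0.199, 0.98, 0.002, 0.002]
ft_force: [0.6, 2.6, 7.7]
grip_width: 0.0114
grasp_force: 61.0
```

step_arm(targets="-1 .003 .003 0 0 0 -.08;-1 .003 .003 0 0 0 -.16;-1 .003 .003 0 0 0 -.16")

```text
clock: 12.02
eef_pos: [0.5323, -0.0743, 0.118]
tool_rot: [0.26, 0.966, 0.001, 0.001]
ft_force: [-2.8, 0.9, 9.7]
grip_width: 0.0113
grasp_force: 61.3
```

step_arm(targets="-1 0 0 0 0 0 -.08;-1 0 0 0 0 0 -.16;-1 0 0 0 0 0 -.16")

```text
clock: 12.27
eef_pos: [0.5322, -0.0741, 0.118]
tool_rot: [0.32, 0.947, 0.001, 0.001]
ft_force: [-1.6, 2.9, 10.1]
grip_width: 0.0112
grasp_force: 61.3
```

Run:
```python
from h import *
o=bot.get_obs();print(o['eef_pos'],o['ft_force'],o['ft_torque'],o['joint_pos'][5])
```

```text
[ 0.53219473 -0.07408837  0.11795781] [-1.593264    2.86945299 10.12350231] [0.6244397  0.60010953 0.01318293] 0.5116797574436474
```

Run:
```python
from h import *
s=bot.camera("side")[:,:,::-1][235:315,320:400]
t=bot.camera("top")[:,:,::-1][180:260,395:475]
cv2.imwrite("pics/g4.png",cv2.resize(np.hstack([s,t]),None,fx=5,fy=5,interpolation=2))
p=bot.get_obs()['eef_pos']
for dz in(.0142,-.0068,-.0118):print((proj("side",p+[0,0,dz])-[320,235])*5)
print((proj("side",[.5303,-.0763,.095])-[320,235])*5)
```

```text
[209.5 230. ]
[205.  261.5]
[203.5 269. ]
[201. 292.]
```

View pics/g4.png

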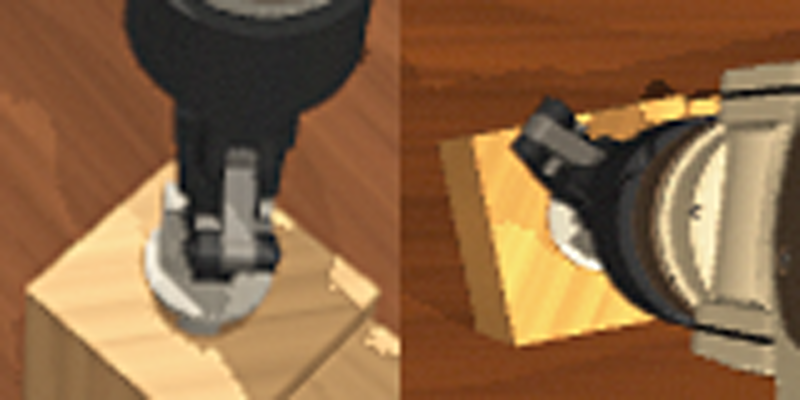

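step_arm(targets="-1 0 0 0 0 0 -.06;-1 0 0 0 0 0 -.12;-1 0 0 0 0 0 -.12")

```text
clock: 12.62
eef_pos: [0.5322, -0.074, 0.1178]
tool_rot: [0.364, 0.931, 0.001, 0.0]
ft_force: [-2.2, 2.7, 8.3]
grip_width: 0.0114
grasp_force: 61.2
```

step_arm(targets="-1 0 0 0 0 0 -.06;-1 0 0 0 0 0 -.12;-1 0 0 0 0 0 -.12")

```text
clock: 12.87
eef_pos: [0.5321, -0.0741, 0.1178]
tool_rot: [0.407, 0.913, 0.001, 0.0]
ft_force: [-2.3, 2.2, 9.7]
grip_width: 0.0113
grasp_force: 61.1
```

Run:
```python
from h import *
o=bot.get_obs();print(o['eef_pos'],o['ft_force'],o['ft_torque'],o['joint_pos'][5])
```

```text
[ 0.53214299 -0.07410958  0.11780132] [-2.33089262  2.24707232  9.65515281] [0.53971613 0.6182062  0.03793143] 0.6997096925694927
```

step_arm(targets="-1 0 0 0 0 0 -.06;-1 0 0 0 0 0 -.12;-1 0 0 0 0 0 -.12")

```text
clock: 13.12
eef_pos: [0.5311, -0.075, 0.116]
tool_rot: [0.45, 0.893, -0.0, -0.001]
ft_force: [-1.0, -0.9, -1.7]
grip_width: 0.0116
grasp_force: 59.5
```

step_arm(targets="-1 0 0 0 0 0 -.06;-1 0 0 0 0 0 -.12;-1 0 0 0 0 0 -.12")

```text
clock: 13.37
eef_pos: [0.5312, -0.0749, 0.1156]
tool_rot: [0.492, 0.871, -0.0, -0.001]
ft_force: [-0.2, -0.3, -1.9]
grip_width: 0.0112
grasp_force: 59.5
```

Run:
```python
from h import *
o=bot.get_obs();print(o['eef_pos'],o['ft_force'],o['ft_torque'],o['joint_pos'][5])
```

```text
[ 0.53122808 -0.07492052  0.11559393] [-0.17062609 -0.28800819 -1.90201202] [ 0.01204306 -0.07318023  0.01031796] 0.8879982698840351
```

step_arm(targets="-1 0 0 -.002 0 0 0;-1 0 0 -.004 0 0 0;-1 0 0 -.004 0 0 0;-1 0 0 -.004 0 0 0")

```text
clock: 13.7
eef_pos: [0.5315, -0.0751, 0.114]
tool_rot: [0.492, 0.87, -0.0, -0.0]
ft_force: [-0.8, 1.0, -1.9]
grip_width: 0.0112
grasp_force: 59.7
```

step_arm(targets="-1 0 0 -.001 0 0 0;-1 0 0 -.002 0 0 0;-1 0 0 -.002 0 0 0;-1 0 0 -.002 0 0 0")

```text
clock: 14.03
eef_pos: [0.5317, -0.0751, 0.1136]
tool_rot: [0.493, 0.87, 0.0, 0.0]
ft_force: [-1.2, -0.6, 0.3]
grip_width: 0.0112
grasp_force: 60.1
```

step_arm(targets="-1 0 0 -.001 0 0 -.06;-1 0 0 -.001 0 0 -.12;-1 0 0 -.001 0 0 -.18;-1 0 0 -.001 0 0 -.18")

```text
clock: 14.37
eef_pos: [0.5326, -0.0749, 0.1135]
tool_rot: [0.553, 0.833, 0.001, 0.001]
ft_force: [0.2, 0.4, 1.5]
grip_width: 0.0112
grasp_force: 60.1
```

step_arm(targets="-1 0 0 0 0 0 -.06;-1 0 0 0 0 0 -.12;-1 0 0 0 0 0 -.18;-1 0 0 0 0 0 -.18")

```text
clock: 14.7
eef_pos: [0.5327, -0.0749, 0.1134]
tool_rot: [0.61, 0.792, 0.001, 0.001]
ft_force: [0.4, 1.0, 1.6]
grip_width: 0.0113
grasp_force: 60.1
```

Run:
```python
from h import *
o=bot.get_obs();print(o['eef_pos'],o['ft_force'],o['ft_torque'],o['joint_pos'][5])
```

```text
[ 0.53269882 -0.07490815  0.11341311] [0.36391383 1.00875537 1.57790821] [ 0.17960032 -0.23064829  0.00578392] 1.172809967670647
```

step_arm(targets="-1 0 0 0 0 0 -.06;-1 0 0 0 0 0 -.12;-1 0 0 0 0 0 -.18;-1 0 0 0 0 0 -.18")

```text
clock: 15.03
eef_pos: [0.5327, -0.075, 0.1134]
tool_rot: [0.664, 0.747, 0.001, 0.001]
ft_force: [1.4, 0.0, 1.9]
grip_width: 0.0115
grasp_force: 60.1
```

step_arm(targets="-1 0 0 0 0 0 -.06;-1 0 0 -.001 0 0 -.12;-1 0 0 -.001 0 0 -.18;-1 0 0 -.001 0 0 -.18")

```text
clock: 15.37
eef_pos: [0.5326, -0.0751, 0.113]
tool_rot: [0.715, 0.699, 0.001, 0.001]
ft_force: [0.5, 1.1, 3.1]
grip_width: 0.0111
grasp_force: 60.4
```

step_arm(targets="-1 0 0 0 0 0 -.06;-1 0 0 -.001 0 0 -.12;-1 0 0 -.001 0 0 -.18;-1 0 0 -.001 0 0 -.18")

```text
clock: 15.7
eef_pos: [0.5321, -0.0752, 0.1123]
tool_rot: [0.763, 0.646, 0.0, 0.0]
ft_force: [-0.4, 0.8, 4.0]
grip_width: 0.0113
grasp_force: 60.4
```

Run:
```python
from h import *
o=bot.get_obs();print(o['eef_pos'],o['ft_force'],o['ft_torque'],o['joint_pos'][5])
```

```text
[ 0.53211939 -0.07518823  0.11233041] [-0.3894733   0.83938312  4.04600684] [ 0.06118409 -0.0425863   0.03505645] 1.595379191300156
```

step_arm(targets="-1 0 0 -.0005 0 0 -.06;-1 0 0 -.001 0 0 -.12;-1 0 0 -.0014 0 0 -.18;-1 0 0 -.0018 0 0 -.24;-1 0 0 -.0023 0 0 -.3;-1 0 0 -.0027 0 0 -.36;-1 0 0 -.0027 0 0 -.36")

```text
clock: 16.28
eef_pos: [0.5323, -0.0753, 0.111]
tool_rot: [0.846, 0.533, 0.0, 0.001]
ft_force: [0.8, 1.6, 4.8]
grip_width: 0.0113
grasp_force: 60.5
```

step_arm(targets="-1 0 0 -.0005 0 0 -.06;-1 0 0 -.001 0 0 -.12;-1 0 0 -.0014 0 0 -.18;-1 0 0 -.0018 0 0 -.24;-1 0 0 -.0023 0 0 -.3;-1 0 0 -.0027 0 0 -.36;-1 0 0 -.0027 0 0 -.36")

```text
clock: 16.87
eef_pos: [0.5323, -0.0754, 0.1095]
tool_rot: [0.913, 0.408, 0.0, 0.001]
ft_force: [1.4, 0.0, 4.4]
grip_width: 0.0114
grasp_force: 60.5
```

Run:
```python
from h import *
o=bot.get_obs();print(o['eef_pos'],o['ft_force'],o['ft_torque'],o['joint_pos'][5])
```

```text
[ 0.53231192 -0.07543375  0.10953718] [1.40656444 0.01079028 4.36845537] [-0.17037007 -0.30747468  0.02320192] 2.160416227721321
```

step_arm(targets="-1 0 0 -.0005 0 0 -.06;-1 0 0 -.001 0 0 -.12;-1 0 0 -.0014 0 0 -.18;-1 0 0 -.0018 0 0 -.24;-1 0 0 -.0023 0 0 -.3;-1 0 0 -.0027 0 0 -.36;-1 0 0 -.0027 0 0 -.36")

```text
clock: 17.45
eef_pos: [0.5318, -0.0753, 0.1079]
tool_rot: [0.961, 0.275, 0.0, 0.0]
ft_force: [0.6, -0.2, 4.4]
grip_width: 0.011
grasp_force: 60.5
```

step_arm(targets="-1 0 0 -.0005 0 0 -.06;-1 0 0 -.001 0 0 -.12;-1 0 0 -.0014 0 0 -.18;-1 0 0 -.0018 0 0 -.24;-1 0 0 -.0018 0 0 -.24")

```text
clock: 17.87
eef_pos: [0.5317, -0.0749, 0.1074]
tool_rot: [0.983, 0.184, 0.0, -0.0]
ft_force: [-1.2, 1.2, 6.5]
grip_width: 0.0112
grasp_force: 60.9
```

Run:
```python
from h import *
o=bot.get_obs();print(o['eef_pos'],o['ft_force'],o['ft_torque'],o['joint_pos'][5])
```

```text
[ 0.53166048 -0.07487708  0.10740118] [-1.17009345  1.20036105  6.54673682] [ 0.11408518  0.12241281 -0.06141016] 2.6316786223269535
```

step_arm(targets="-1 0 0 0 0 0 -.06;-1 0 0 0 0 0 -.12;-1 0 0 0 0 0 -.18;-1 0 0 0 0 0 -.18")

```text
clock: 18.2
eef_pos: [0.5316, -0.0748, 0.1073]
tool_rot: [0.993, 0.114, 0.0, -0.0]
ft_force: [0.5, 0.4, 7.2]
grip_width: 0.0111
grasp_force: 60.8
```

step_arm(targets="-1 0 0 0 0 0 -.06;-1 0 0 0 0 0 -.12;-1 0 0 0 0 0 -.12")

```text
clock: 18.45
eef_pos: [0.5317, -0.0748, 0.1073]
tool_rot: [0.998, 0.067, 0.0, -0.0]
ft_force: [-0.7, 0.4, 6.8]
grip_width: 0.0115
grasp_force: 60.8
```

Run:
```python
from h import *
o=bot.get_obs();print(o['eef_pos'],o['ft_force'],o['ft_torque'],o['joint_pos'][5])
```

```text
[ 0.53168723 -0.07480468  0.10731703] [-0.68011001  0.44731015  6.80470725] [ 0.21305879  0.05004064 -0.02977949] 2.8672628585877757
```

step_arm(targets="-1 0 0 .002 0 0 0;-1 0 0 .002 0 0 0;0 0 0 .002 0 0 0;0 0 0 .002 0 0 0;0 0 0 .002 0 0 0;0 0 0 .002 0 0 0;0 0 0 .002 0 0 0;0 0 0 .002 0 0 0")

```text
clock: 19.12
eef_pos: [0.5316, -0.0751, 0.1077]
tool_rot: [0.998, 0.066, -0.0, -0.0]
ft_force: [0.9, -0.4, -0.8]
grip_width: 0.0427
grasp_force: 0.0
```

step_arm(targets="0 0 0 .03 0 0 0;0 0 0 .08 0 0 0;0 0 0 .15 0 0 0;0 0 0 .22 0 0 0;0 0 0 .26 0 0 0;0 -.08 .08 .26 0 0 0;0 -.15 .15 .26 0 0 0;0 -.22 .22 .26 0 0 0;0 -.28 .28 .26 0 0 0;0 -.28 .28 .26 0 0 0")

```text
clock: 19.95
eef_pos: [0.3902, 0.0591, 0.2379]
tool_rot: [0.997, 0.072, -0.001, -0.004]
ft_force: [-0.5, 0.3, -0.6]
grip_width: 0.0428
grasp_force: 0.0
```

Run:
```python
from h import *
a=bot.camera("side")[:,:,::-1];cv2.imwrite("pics/e.png",np.vstack([a[130:330,230:480],bot.camera("top")[:,:,::-1][120:320,290:540]])[:, :].repeat(1,0))
cv2.imwrite("pics/e.png",cv2.resize(np.hstack([a[250:320,310:400],]),None,fx=6,fy=6,interpolation=2))
cv2.imwrite("pics/all.png",np.hstack([cv2.resize(a[120:420,220:480],None,fx=1.5,fy=1.5),cv2.resize(a[255:315,325:395],(390,420),interpolation=2)]) if 0 else cv2.resize(a,(800,500)))
b=cv2.imread("pics/all.png");z=cv2.resize(a[255:315,325:395],(280,240),interpolation=2);b[:240,520:]=z;cv2.imwrite("pics/all.png",b)
o=bot.get_obs();print(o['eef_pos'],o['ft_force'],o['grip_width'])
print((proj("side",[.5303,-.0763,.101])-[325,255])*4)
```

```text
[0.38961218 0.05869665 0.23814239] [ 1.39241855 -0.51324494  0.25463243] 0.04272021463958341
[141.6 146.4]
```

View pics/all.png

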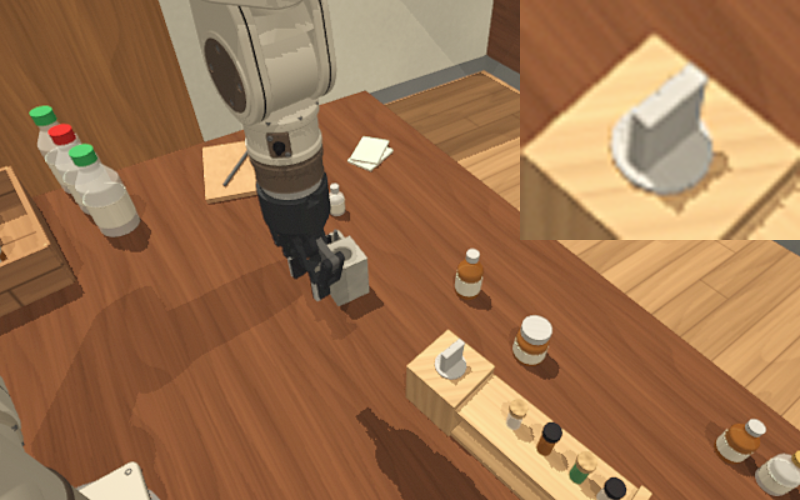

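The screw is seated, with its flange down at the block: centre at inset (142,147), against a predicted (142,146). The bottle, jar and vial are standing where they were, and the robot is touching nothing.

```bash
python3 -c "
from workcell import bot
print(bot.job_done())"
```

```text
the job is handed in; nothing more can be done
None
```

The screw is fully home: it dropped into the entry gaps, drew down 6 mm turning clockwise, then levelled out, with the last view showing its flange at the block. Wrist readings peaked at about 12 N, the bottle, jar and vial are still standing, and the job was handed in at about 20 s.

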